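Hang up the rotor wrench and hold the centrifuge lid at its balance point

TASK

The rotor wrench has been left lying on the closed centrifuge lid: without dropping it, hang it by its eye on the hook of the stand and let go. Then take the lid by its handle, raise it a little past its balance point (without letting it fly open to its stop), ease it back to just below that point, some five to ten degrees short of it, and finish there still holding the lid steady so that the spring and seal can be inspected. Leave the wash bottle and the measuring cylinder where they are.

Things in the scene. Friction and masses are not known exactly. Their poses are not given: they have to be found in the camera images.
- wrench_grip (a point): Centre, half-way up, of the orange handle of the rotor wrench, a rigid flat tool that starts lying on the lid. Handle 85 x 18 x 12 mm (long along its own x axis, z up as it lies, 12 mm thick); a steel disc, 22 mm wide, ends it at 50 mm towards -x; the steel eye ends it towards +x. About 120 g in all, balance point within 20 mm of this point.
- wrench_eye (a point): Centre of the wrench's round steel eye, 60 mm from the grip point along the wrench's +x: hole 28 mm across, ring 40 mm outside, 12 mm thick like the handle. Its x axis is the wrench's x (from handle to eye), its z the hole's axis.
- wrench: The same wrench as a whole; its origin is 6 mm under the grip point, same axes.
- hook: Fixed steel hook stand, on the left or the right of the centrifuge: base disc 100 mm across and a 14 mm upright, 224 mm tall, at its origin (on the bench). An 8 mm rod leaves the upright at height 220 mm along the stand's own -x (roughly towards the robot) and turns up at its end.
- hook_tip (a point): Highest point of the hook's upturned end: 88 mm from the upright along the stand's -x, 254 mm above the bench, 34 mm above the level rod's axis. The upturned end is nearly vertical, 8 mm thick, so the eye can be threaded over it from above with the wrench level and its handle pointing to the stand's -x; let go, the wrench then swings down and hangs.
- hook_seat (a point): Point on the level rod's axis just behind the bend (78 mm from the upright, 220 mm above the bench). The eye may hang anywhere along the rod, where its centre lies about 10 mm below the rod's axis.
- lid (a joint): Opening angle of the centrifuge's blue lid in rad: 0 shut (level), 1.5 at its stop. The lid (190 x 220 x 16 mm, 0.95 kg) is helped by a spring. Balance point at 1.0 rad (57 degrees): below it the lid falls shut by itself, above it the lid swings on open by itself. The force needed at the handle is at most about 3 N either way.
- lid_handle (a point): Middle of the lid's handle: a round level steel bar, 12 mm thick and 130 mm long along the lid's own y, on two struts at 60 mm either side of its middle, parallel to the lid's front edge with 34 mm free between bar and edge. When shut it lies 118 mm above the bench on the robot's side. Axes are the lid's: x from handle to hinge along the lid, z out of the lid's upper face. From the hinge point it lies 230 mm towards -x and 8 mm towards +z.
- lid_hinge (a point): Point on the lid's hinge axis (the lid's y axis), in the middle of the far side of the centrifuge, 110 mm above the bench. The white centrifuge housing is 200 x 220 x 110 mm, fixed; its edge reaches 10 mm beyond this point. The shut lid's upper face is 126 mm above the bench. Axes are the lid's.
- wash_bottle: Bystander: whitish plastic wash bottle, 68 mm wide, 200 mm tall with its spout; origin under its centre.
- measuring_cylinder: Bystander: glass measuring cylinder, 44 mm wide on an 80 mm foot, 200 mm tall; origin under its centre.
Not all that is in view belongs to the job. What is shaped like the wrench but blue, green or turquoise is not meant.

How it is judged:
By the outcome, as a careful person would: the job done as asked, in the order asked, and still so for the second after the job is handed in, while the arm keeps its last pose, push and grip.
It also fails if it takes over 61 s, if anything falls off the work surface, if the arm or the gripper's body presses on something with over 40 N, if the wrist force passes 120 N, or if a joint passes its speed limit or range.

ROBOT

A 6-joint arm with a two-finger parallel gripper is mounted at the origin on the work surface. World frame = base frame: x ahead of the robot, y to its left, z up, the work surface at z = 0. Lengths are in m, angles in rad, forces in N, time in s.
With the tool pointing down it reaches from about 0.275 to 0.825 m from the base axis. Payload 5.2 kg.
Tool frame: the origin (TCP) lies midway between the tips of the shut fingers; the grasp point (between the pads) lies 19 mm behind it (ctrl.pinch_z is the distance from the TCP to the grasp point, in m); z points along the fingers, y is the line along which they close (so a half turn about z gives the same grasp; the last joint's range is limited). The gripper opens to 93 mm and grips with 3 to 60 N. Pads are 15 mm wide; open, the fingers measure 128 mm over their backs; the gripper's body (75 mm by 188 mm) begins 65 mm behind the grasp point.
Start: joints at [-1.362, 0.259, 1.535, -0, 1.348, -0.203], TCP at [0.22, -0.504, 0.219] pointing down, gripper open.
Joint ranges: [-3.14, 3.14], [-0.91, 2.08], [0.19, 2.58], [-1.22, 4.36], [0.22, 2.71], [-3.12, 3.12]. Speed limits (rad/s): [2.57, 2.57, 3.14, 3.14, 3.14, 3.14].

INTERFACE

Orientations are given as a unit quaternion [w, x, y, z].
In Python, from plant import sensors, cams, ticket, nets, ctrl gives the robot as it stands.
- The arm moves only by the tool drive_tool, never from a script. Its argument "increments" is a list of rows, each a list of 7 numbers: the shift along the tool's x, y, z in cm, then the turn, a rotation vector about the tool's x, y, z in rad, then the opening, from -1 (shut) to 1 (fully open), so that 0 is half open. A call has 1 to 12 rows; each row is the pose to reach, as a shift and turn from the pose commanded when the call began, along the tool's axes at that moment; what a row does not reach only later rows make up. A row lasts 1/12 s, in which the tool goes at most 41.7 mm and 7.16 degrees, less where a joint would pass 70% of its speed; a pose out of reach is approached as far as the arm can. A call with a gripper value outside its range is refused whole. The fingers move at their own pace and stop on an object; the grip force is fixed at half the most. Time passes only in rows, so rows that repeat a pose let the fingers close. It gives the time, the measured TCP pose, the force, the opening and the grip force at its end, in the units of the state.
- sensors.get_state(): the state, without advancing time (a new reading comes with each control period).
- cams.read_camera(name): name is "scene" or "side" or "wrist"; returns a dict with "pixels" (384x512x3 uint8, red, green, blue), "intrinsics" (3x3 intrinsics, pixels), "dist_coeffs" ([k1, k2, p1, p2, k3] as OpenCV has them; the pictures are not rectified), "extrinsics" (4x4, takes a point from camera to world coordinates); the wrist camera has in their place "tool_from_camera" (4x4, takes a point from camera to tool coordinates, whose origin is the TCP and whose axes are the flange's). Camera axes: x right, y down, z forward; pixel columns grow to the right and rows downward; lengths in m; the calibration is good to about 2 mm. A picture is of the moment at which its call begins: read the wrist's pose just before it. There is no depth.
- ticket.finish_job(): hands the job in; it is judged then, once.
Trained networks look in the newest picture that a camera, given by its name, has taken for a name from the list of things; names that differ only in an ending like _2 or _b are one class to them, and where a whole thing is asked for, a point or a joint stands for the part that bears it (a point fixed in the world has none). Each returns a list of dicts, best first, with "p" (0 to 1); they miss things now and then, are a little off and sometimes report something else, mostly with a low value. They report only what shows in the picture. A call takes as long as a camera call. They do not tell look-alikes from the thing itself.
- nets.recognise(camera, thing): "position" ([row, column] in pixels, amid what is visible of it).
- nets.masks_of(camera, thing): "mask" (384x512 bool, what is visible of it) and "position" ([row, column] in pixels, amid what is visible of it).
The state is a dict: "time": time; "joint_pos": joint angles; "qvel": joint speeds; "joint_efforts": joint torques, N m; "tcp_pos": TCP position; "orientation": TCP orientation; "contact_force": force on the tool from outside, world axes, zero at the start; "torque": the same for the moment, N m; "gripper_width": opening from 0.0 (shut) to 1.0 (fully open); "gripper_force": force on a finger pad.
Only numpy, scipy, OpenCV 4.12 (cv2) and the standard library are available. Lean on these libraries where they do the work, as an engineer would, in place of code of your own. Each camera call takes 0.05 s, during which the arm holds its last target. There are 200 camera calls.

## Working session

There is one attempt and no reset: what is moved stays moved. The work goes in short steps, Python scripts to look and compute and a tool call to move; the robot and the scene stay as the last step left them, time stands still between calls to the robot, and variables do not carry over. Pictures are saved under pics/ and viewed, at most 10 in all, crops included, and the job is handed in when it is done.

Besides the shell and the picture viewer there is one more tool, called after ">>>" by a JSON object that holds its "method" and its "body". drive_tool: Moves the arm, as the interface text tells. Its arguments: {"type":"object","properties":{"increments":{"type":"array","items":{"type":"array","items":{"type":"number"}}}},"required":["increments"]}

```bash
ls; mkdir -p pics; cat > h.py <<'E'
import numpy as np,cv2
from scipy.spatial.transform import Rotation as R
from plant import sensors,cams,nets
def cam(n):
    s=sensors.get_state(); d=cams.read_camera(n)
    if n=="wrist":
        T=np.eye(4);q=s["orientation"];T[:3,:3]=R.from_quat([q[1],q[2],q[3],q[0]]).as_matrix();T[:3,3]=s["tcp_pos"]
        d["E"]=T@np.array(d["tool_from_camera"])
    else: d["E"]=np.array(d["extrinsics"])
    d["K"]=np.array(d["intrinsics"]);d["D"]=np.array(d["dist_coeffs"])
    return d
def save(d,f,crop=None,sc=1):
    p=d["pixels"]
    if crop: r0,r1,c0,c1=crop;p=p[r0:r1,c0:c1]
    cv2.imwrite("pics/"+f,cv2.cvtColor(cv2.resize(p,None,fx=sc,fy=sc,interpolation=cv2.INTER_CUBIC),cv2.COLOR_RGB2BGR))
def ray(d,rc):
    u=cv2.undistortPoints(np.array([[[rc[1],rc[0]]]],float),d["K"],d["D"])[0,0]
    v=d["E"][:3,:3]@np.array([u[0],u[1],1]);return d["E"][:3,3],v/np.linalg.norm(v)
def plane(d,rc,z):
    o,v=ray(d,rc);return o+v*(z-o[2])/v[2]
def tri(rs):
    A=np.zeros((3,3));b=np.zeros(3)
    for o,v in rs: P=np.eye(3)-np.outer(v,v);A+=P;b+=P@o
    x=np.linalg.solve(A,b);return x,[np.linalg.norm((np.eye(3)-np.outer(v,v))@(x-o)) for o,v in rs]
def proj(d,X):
    E=np.linalg.inv(d["E"]);X=np.atleast_2d(X)
    p=cv2.projectPoints(X.astype(float),cv2.Rodrigues(E[:3,:3])[0],E[:3,3],d["K"],d["D"])[0][:,0];return p[:,::-1]
E
cat > a.py <<'E'
from h import *
s=sensors.get_state();print({k:np.round(v,3) for k,v in s.items()})
for n in ["scene","side"]:
    d=cam(n);save(d,n+"0.png",sc=1.5);print(n,d["E"].round(3).tolist())
    for t in ["wrench_grip","wrench_eye","wrench","hook","hook_tip","hook_seat","lid","lid_handle","lid_hinge","wash_bottle","measuring_cylinder"]:
        print(t,[(round(float(x["p"]),2),np.round(x["position"],1).tolist()) for x in nets.recognise(n,t)][:4])
E
python3 a.py
```

```text
pics
{'time': np.float64(0.0), 'joint_pos': array([-1.362,  0.259,  1.536, -0.   ,  1.348, -0.203]), 'qvel': array([ 0.   ,  0.   ,  0.001, -0.001,  0.001, -0.001]), 'joint_efforts': array([ 1.0000e-03, -4.3731e+01, -2.8400e+01,  7.2000e-02,  4.1000e-02,
       -0.0000e+00]), 'tcp_pos': array([ 0.22 , -0.503,  0.218]), 'orientation': array([-0.001,  0.979,  0.204, -0.   ]), 'contact_force': array([0.789, 0.817, 0.349]), 'torque': array([ 0.045, -0.028,  0.011]), 'gripper_force': np.float64(0.0), 'gripper_width': np.float64(1.001)}
scene [[0.885, 0.361, -0.295, 1.005], [0.466, -0.703, 0.538, -0.669], [-0.013, -0.613, -0.79, 1.131], [0.0, 0.0, 0.0, 1.0]]
wrench_grip [(0.92, [183.0, 258.0]), (0.71, [203.2, 185.6]), (0.57, [182.8, 255.9]), (0.21, [286.5, 189.3])]
wrench_eye [(0.88, [235.3, 324.3]), (0.84, [182.7, 250.4]), (0.64, [144.2, 221.6])]
wrench [(0.84, [235.3, 323.7]), (0.77, [199.8, 185.4])]
hook [(0.62, [288.8, 189.4]), (0.52, [180.6, 257.2])]
hook_tip [(0.61, [287.8, 191.8])]
hook_seat [(0.66, [290.6, 194.7]), (0.53, [182.2, 259.0])]
lid [(0.72, [186.1, 256.7])]
lid_handle [(0
[... 254 characters left out ...]
 0.766], [0.0, 0.0, 0.0, 1.0]]
wrench_grip [(0.82, [274.6, 171.9]), (0.81, [187.0, 243.3]), (0.54, [204.4, 153.6]), (0.52, [208.5, 321.1])]
wrench_eye [(0.76, [187.4, 246.9]), (0.7, [202.0, 158.5]), (0.66, [265.5, 171.0]), (0.55, [212.7, 326.9])]
wrench [(0.84, [186.1, 249.9]), (0.76, [274.3, 171.9]), (0.71, [197.7, 154.1]), (0.63, [207.7, 325.0])]
hook [(0.74, [337.3, 289.6])]
hook_tip [(0.62, [338.5, 284.9])]
hook_seat [(0.89, [337.1, 287.4])]
lid [(0.61, [199.9, 243.0]), (0.2, [339.2, 288.5])]
lid_handle [(0.73, [200.4, 241.7])]
lid_hinge [(0.71, [195.6, 236.1])]
wash_bottle [(0.77, [146.4, 208.7]), (0.5, [336.4, 287.9])]
measuring_cylinder [(0.65, [201.5, 245.2]), (0.61, [134.0, 263.8])]
```

View pics/scene0.png

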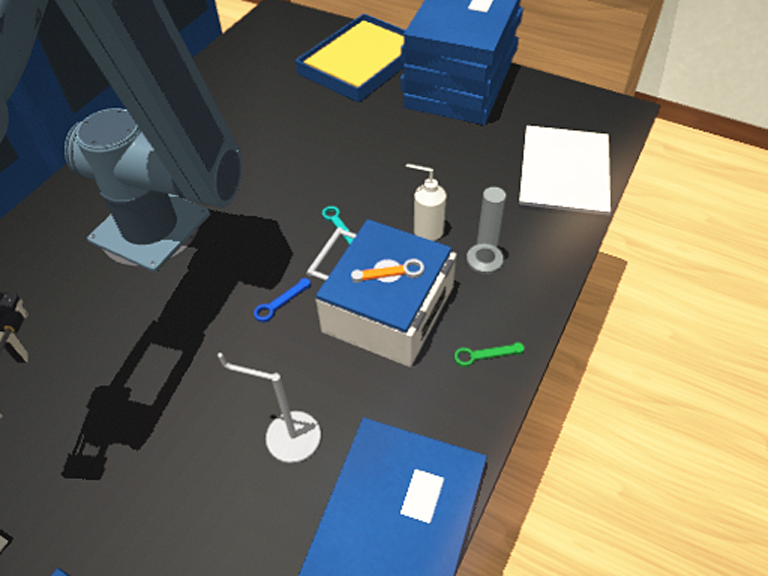

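View pics/side0.png

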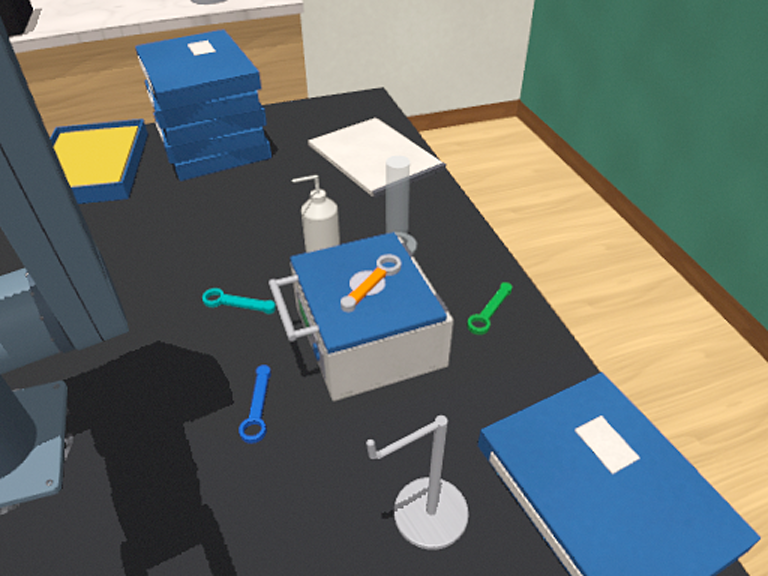

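The scene picture shows the orange wrench on the lid, the hook at lower left and the handle towards the robot. What could be taken for the wrench (scene row, col): orange (180,258), turquoise (150,225), blue (200,187), green (236,325). I choose the orange one on the lid and will measure it and check it in a crop.

```bash
cat > b.py <<'E'
from h import *
ds={n:cam(n) for n in ["scene","side"]}
def orange(d):
    h=cv2.cvtColor(d["pixels"],cv2.COLOR_RGB2HSV);m=((h[...,0]>5)&(h[...,0]<17)&(h[...,1]>200)&(h[...,2]>150)).astype(np.uint8)
    n,l,st,c=cv2.connectedComponentsWithStats(m);
    r=[(st[i,4],c[i][::-1]) for i in range(1,n)];r.sort(key=lambda t:-t[0]);return r[:3]
o={n:orange(d) for n,d in ds.items()};print(o)
P={"eye":((268,413),(264,388)),"disc":((275,357),(302,347)),"bar1":((231,341),(282,272)),"bar2":((274,310),(336,292)),"tip":((355,221),(441,370)),"bend":((364,228),(456,376)),"uptop":((376,276),(420,441)),"base":((436,293),(513,431)),
"lidNearL":((221,368),(256,292)),"lidFarL":((260,456),(234,401)),"lidFarR":((328,406),(318,446)),"lidNearR":((297,317),(347,326)),"bottle":((185,431),(190,318)),"cyl":((190,494),(161,398))}
for k,(a,b) in P.items():
    x,e=tri([ray(ds["scene"],np.array(a)/1.5),ray(ds["side"],np.array(b)/1.5)]);print(k,x.round(3),np.round(e[0]*1000,1))
g=[min(o[n],key=lambda t:np.hypot(*(t[1]-q)))[1] for n,q in (("scene",(180,258)),("side",(188,245)))]
print("grip",tri([ray(ds["scene"],g[0]),ray(ds["side"],g[1])]))
save(ds["side"],"crop1.png",(140,360,150,340),3)
E
python3 b.py
```

```text
{'scene': [(np.int32(35), array([183.31428571, 254.88571429]))], 'side': [(np.int32(36), array([191.33333333, 247.13888889]))]}
eye [0.651 0.072 0.131] 1.1
disc [0.563 0.007 0.132] 1.3
bar1 [0.465 0.11  0.11 ] 3.1
bar2 [ 0.471 -0.02   0.113] 2.4
tip [ 0.504 -0.308  0.247] 1.3
bend [ 0.509 -0.308  0.218] 1.0
uptop [ 0.59 -0.29  0.22] 0.1
base [ 0.589 -0.292  0.003] 0.6
lidNearL [0.508 0.15  0.123] 2.6
lidFarL [0.708 0.153 0.112] 8.5
lidFarR [ 0.7   -0.055  0.116] 2.5
lidNearR [ 0.513 -0.062  0.116] 4.2
bottle [0.589 0.281 0.153] 5.1
cyl [0.733 0.265 0.203] 3.6
grip (array([0.60752897, 0.02780865, 0.13226777]), [np.float64(0.0004474537345625156), np.float64(0.0004474537345626354)])
```

View pics/crop1.png

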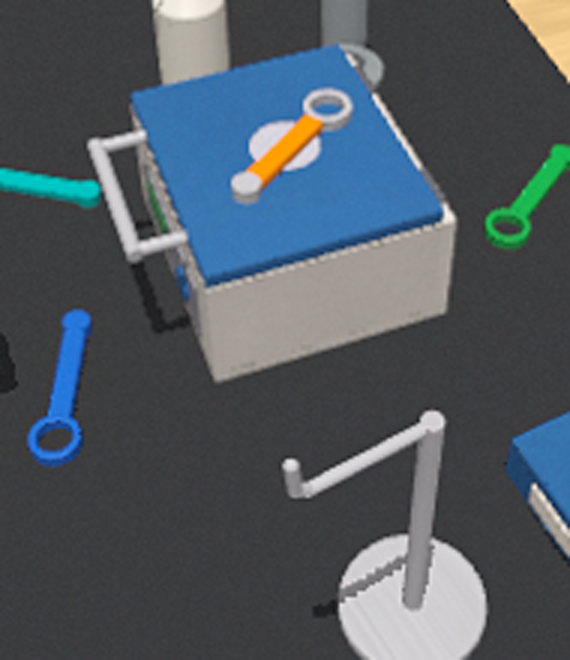

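The crop confirms the orange wrench on the lid, with its disc towards the robot and its eye at the far left. The hook is open towards the robot. Now I approach to hover above the wrench.

>>> {"method": "drive_tool", "body": {"increments": [[0,0,-8,0,0,0,1],[0,0,-10,0,0,0,1],[10,-6,-10,0,0,0,1],[20,-12,-10,0,0,0,1],[30,-18,-9,0,0,-0.1,1],[40,-24,-9,0,0,-0.2,1],[50,-30,-8,0,0,-0.227,1],[56.8,-34,-8,0,0,-0.227,1],[56.8,-34,-8,0,0,-0.227,1],[56.8,-34,-8,0,0,-0.227,1],[56.8,-34,-8,0,0,-0.227,1],[56.8,-34,-8,0,0,-0.227,1]]}}

```text
time: 2.3
tcp_pos: [0.4625, -0.1633, 0.3043]
orientation: [0.0, 0.949, 0.314, 0.0]
contact_force: [0.8, 0.5, -0.3]
gripper_width: 1.002
gripper_force: 0.0
```

>>> {"method": "drive_tool", "body": {"increments": [[4,-1.3,0,0,0,0,1],[8,-2.6,0,0,0,0,1],[12,-4,0,0,0,0,1],[16,-5.2,0,0,0,0,1],[20,-6.5,0,0,0,0,1],[23.2,-7.6,0,0,0,0,1],[23.2,-7.6,0,0,0,0,1],[23.2,-7.6,0,0,0,0,1],[23.2,-7.6,0,0,0,0,1]]}}

```text
time: 3.05
tcp_pos: [0.6022, 0.0338, 0.3038]
orientation: [0.0, 0.949, 0.314, -0.001]
contact_force: [-0.2, -0.1, 0.7]
gripper_width: 1.002
gripper_force: 0.0
```

```bash
cat > c.py <<'E'
from h import *
s=sensors.get_state();print(s["tcp_pos"],s["orientation"])
d=cam("wrist");save(d,"w1.png",sc=1.5)
h=cv2.cvtColor(d["pixels"],cv2.COLOR_RGB2HSV);m=((h[...,0]>5)&(h[...,0]<17)&(h[...,1]>180)&(h[...,2]>120)).astype(np.uint8)
n,l,st,c=cv2.connectedComponentsWithStats(m);i=1+np.argmax(st[1:,4]);ys,xs=np.where(l==i)
box=cv2.boxPoints(cv2.minAreaRect(np.c_[xs,ys].astype(np.float32)))
print(st[i],c[i]);print(box);print(np.array([plane(d,b[::-1],.138) for b in box]).round(4),plane(d,c[i][::-1],.138))
E
python3 c.py
```

```text
[0.60224149 0.03383086 0.30376024] [ 1.27569106e-04  9.49331177e-01  3.14276897e-01 -5.76040459e-04]
[244 132  15  15 132] [250.40151515 138.43181818]
[[243.00587 133.07646]
 [257.91763 131.9294 ]
 [258.91174 144.85292]
 [244.      145.99998]]
[[0.6284 0.0622 0.138 ]
 [0.6379 0.0513 0.138 ]
 [0.6285 0.043  0.138 ]
 [0.6188 0.054  0.138 ]] [0.6285091  0.05338093 0.138     ]
```

View pics/w1.png

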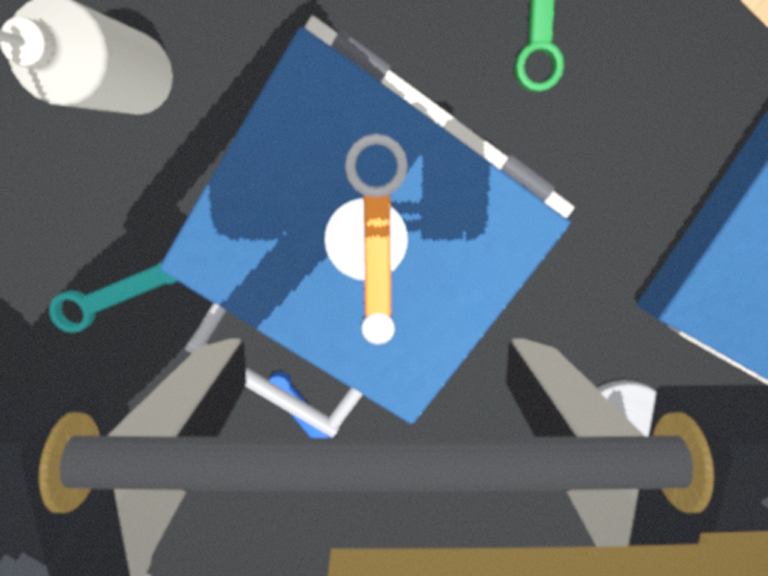

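The wrist view shows the eye at (110,251), the disc at (219,252) and the orange handle parallel to the fingers. The lid's bar corner is at about (286,221).

```bash
cat > d.py <<'E'
from h import *
d=cam("wrist")
q=lambda r,c,z:plane(d,(r/1.5,c/1.5),z)
e=q(165,376,.138);k=q(328,378,.138);print("eye",e,"disc",k,np.linalg.norm(e-k),"yaw",np.degrees(np.arctan2(*(e-k)[1::-1])))
g=k+(e-k)*50/110;print("grip",g)
print("bar end L",q(345,193,.118),"R",q(432,332,.118))
for n,p in dict(nl=(265,163),nr=(422,412),fr=(224,570),fl=(28,303)).items():print(n,q(*p,.126).round(3))
E
python3 d.py
```

```text
eye [0.65033797 0.06868119 0.138     ] disc [0.56270566 0.00185734 0.138     ] 0.11020367100359818 yaw 37.327262566670626
grip [0.60253853 0.03223182 0.138     ]
bar end L [0.4635234  0.10009163 0.118     ] R [ 0.46567334 -0.02554386  0.118     ]
nl [0.507 0.148 0.126]
nr [ 0.513 -0.067  0.126]
fr [ 0.698 -0.061  0.126]
fl [0.69  0.155 0.126]
```

>>> {"method": "drive_tool", "body": {"increments": [[0,0.1,4,0,0,0,1],[0,0.1,8,0,0,0,0.6],[0,0.1,12,0,0,0,0.2],[0,0.1,15,0,0,0,0.0],[0,0.1,16.5,0,0,0,-0.1],[0,0.1,17.2,0,0,0,-0.1],[0,0.1,17.5,0,0,0,-0.1],[0,0.1,17.5,0,0,0,-0.1],[0,0.1,17.5,0,0,0,-1],[0,0.1,17.5,0,0,0,-1],[0,0.1,17.5,0,0,0,-1],[0,0.1,17.5,0,0,0,-1]]}}

```text
time: 4.15
tcp_pos: [0.6038, 0.0333, 0.1302]
orientation: [0.0, 0.949, 0.314, 0.001]
contact_force: [0.0, 0.2, 0.1]
gripper_width: 0.261
gripper_force: 0.0
```

>>> {"method": "drive_tool", "body": {"increments": [[0,0,0,0,0,0,-1],[0,0,0,0,0,0,-1],[0,0,-0.5,0,0,0,-1],[0,0,-2,0,0,0,-1],[0,0,-4,0,0,0,-1]]}}

```text
time: 4.57
tcp_pos: [0.6017, 0.0335, 0.1676]
orientation: [-0.001, 0.949, 0.314, -0.002]
contact_force: [-0.2, 0.2, -0.6]
gripper_width: 0.188
gripper_force: 30.0
```

>>> {"method": "drive_tool", "body": {"increments": [[0,0,-4,0,0,0,-1],[0,0,-8,0,0,0,-1],[-2,1,-12,0,0,0,-1],[-5,2.3,-14,0,0,0.04,-1],[-8.5,4,-14,0,0,0.1,-1],[-12,5.6,-14,0,0,0.16,-1],[-15.5,7.2,-14,0,0,0.2,-1],[-19,8.8,-14,0,0,0.25,-1],[-22.5,10.4,-14,0,0,0.3,-1],[-26,12,-14,0,0,0.35,-1],[-29.5,13.7,-14,0,0,0.4,-1],[-33,15.3,-14,0,0,0.44,-1]]}}

```text
time: 5.57
tcp_pos: [0.4282, -0.2875, 0.3092]
orientation: [-0.0, 0.995, 0.098, -0.0]
contact_force: [0.4, 0.0, -0.7]
gripper_width: 0.19
gripper_force: 30.0
```

>>> {"method": "drive_tool", "body": {"increments": [[-1.5,1.8,0,0,0,0,-1],[-3,3.5,0,0,0,0,-1],[-3,3.5,0,0,0,0,-1],[-3,3.5,0,0,0,0,-1]]}}

```text
time: 5.9
tcp_pos: [0.4063, -0.3272, 0.3088]
orientation: [-0.0, 0.995, 0.098, -0.0]
contact_force: [-0.0, -0.1, -2.7]
gripper_width: 0.19
gripper_force: 30.0
```

```bash
cat > e.py <<'E'
from h import *
s=sensors.get_state();print(s["tcp_pos"],s["orientation"])
d=cam("wrist");save(d,"w2.png",sc=1.5);np.savez("w2.npz",E=d["E"])
E
python3 e.py
```

```text
[ 0.40631568 -0.32719419  0.30881633] [-4.68790607e-04  9.95191768e-01  9.79443088e-02 -1.92360946e-04]
```

View pics/w2.png

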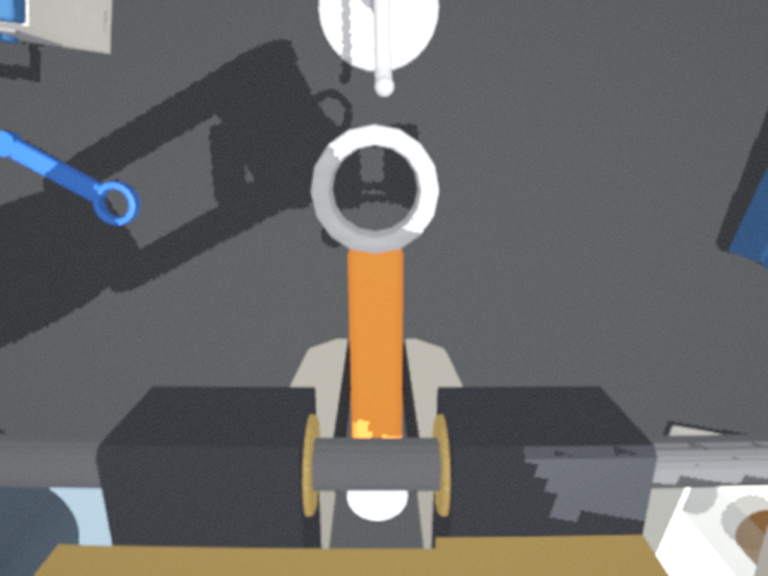

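The eye hole is at (125,250) and the hook tip at (59,256). The rod runs straight along the view axis and the grip has held.

```bash
cat > f.py <<'E'
from h import *
s=sensors.get_state();d=cam("wrist")
q=lambda r,c,z:plane(d,(r/1.5,c/1.5),z)
t=q(87,384,.253);print("tip",t);k=d["E"]
e=q(188,375,s["tcp_pos"][2]+.008);print("eye",e)
sc=cam("scene");sd=cam("side")
print(tri([ray(d,(87/1.5,384/1.5)),ray(sc,(355/1.5,221/1.5)),ray(sd,(441/1.5,370/1.5))]))
print("rel to tcp",e-s["tcp_pos"])
Rt=R.from_quat(np.roll(s["orientation"],-1)).as_matrix();print("move in tool",Rt.T@(t-e)*100)
E
python3 f.py
```

```text
tip [ 0.50140014 -0.31170396  0.253     ]
eye [ 0.46560714 -0.31520439  0.31692139]
(array([ 0.50329388, -0.31002105,  0.24856876]), [np.float64(0.0021820520851115023), np.float64(0.0016972044191295263), np.float64(0.001916044213256787)])
rel to tcp [0.05878144 0.01111194 0.008     ]
move in tool [3.57840724 0.36619086 6.39173366]
```

>>> {"method": "drive_tool", "body": {"increments": [[1.5,0.1,0,0,0,0,-1],[3,0.2,0,0,0,0,-1],[3.7,0.3,0,0,0,0,-1],[3.7,0.3,1,0,0,0,-1],[3.7,0.3,2.5,0,0,0,-1],[3.7,0.3,4,0,0,0,-1],[3.7,0.3,5,0,0,0,-1],[3.7,0.3,6,0,0,0,-1],[3.7,0.3,6.7,0,0,0,-1],[3.7,0.3,6.7,0,0,0,-1]]}}

```text
time: 6.93
tcp_pos: [0.4433, -0.3214, 0.2403]
orientation: [-0.001, 0.995, 0.099, -0.001]
contact_force: [-0.8, -0.1, -1.7]
gripper_width: 0.188
gripper_force: 30.0
```

```bash
python3 - <<'E'
from h import *
d=cam("wrist");b=cam("side")
A=cv2.resize(d["pixels"][60:240,150:350],None,fx=2,fy=2);B=cv2.resize(b["pixels"][230:360,180:380],None,fx=2,fy=2)
cv2.imwrite("pics/m1.png",cv2.cvtColor(np.hstack([A,cv2.copyMakeBorder(B,0,100,0,0,cv2.BORDER_CONSTANT)]),cv2.COLOR_RGB2BGR))
E
```

```text
(no output)
```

View pics/m1.png

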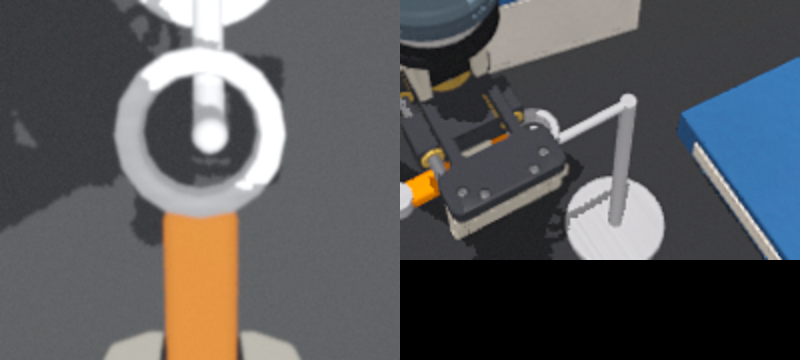

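The left half of the crop shows the hook's upturned end standing inside the eye, slightly right of centre. I lower the last bit and let go.

>>> {"method": "drive_tool", "body": {"increments": [[0,0,0.5,0,0,0,-1],[0,0,0.9,0,0,0,-1],[0,0,1.1,0,0,0,-1],[0,0,1.1,0,0,0,-1]]}}

```text
time: 7.37
tcp_pos: [0.4437, -0.3219, 0.2306]
orientation: [-0.0, 0.995, 0.099, -0.0]
contact_force: [-0.2, 0.1, -1.0]
gripper_width: 0.189
gripper_force: 30.0
```

>>> {"method": "drive_tool", "body": {"increments": [[0,0,0,0,0,0,0],[0,0,0,0,0,0,0],[0,0,0,0,0,0,0],[0,0,0,0,0,0,0],[0,0,0,0,0,0,0],[0,0,0,0,0,0,0],[0,0,-1,0,0,0,0],[0,0,-3,0,0,0,0],[0,0,-6,0,0,0,0],[0,0,-9,0,0,0,0]]}}

```text
time: 8.2
tcp_pos: [0.4435, -0.3217, 0.3222]
orientation: [-0.001, 0.995, 0.099, -0.0]
contact_force: [-0.3, -1.0, 0.6]
gripper_width: 0.502
gripper_force: 0.0
```

```bash
python3 - <<'E'
from h import *
d=cam("scene");b=cam("side")
A=cv2.resize(d["pixels"][200:320,90:250],None,fx=2.5,fy=2.5);B=cv2.resize(b["pixels"][230:380,190:350],None,fx=2.5,fy=2.5)
cv2.imwrite("pics/m2.png",cv2.cvtColor(np.hstack([cv2.copyMakeBorder(A,0,75,0,0,cv2.BORDER_CONSTANT),B]),cv2.COLOR_RGB2BGR))
E
```

```text
(no output)
```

View pics/m2.png

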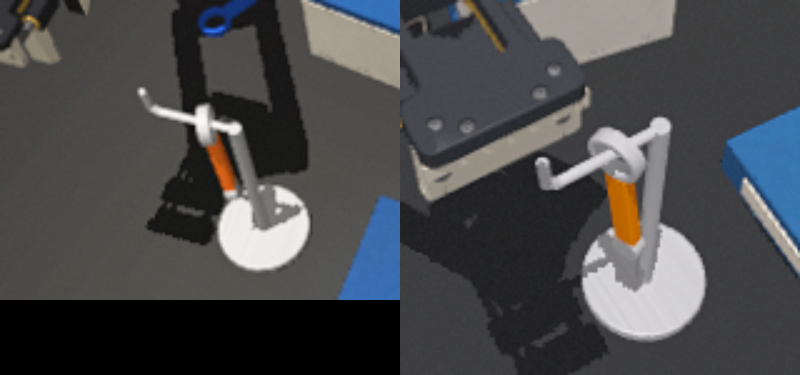

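Both crops show the wrench hanging by its eye on the rod beside the upright. Next is the lid handle. I will take its bar with the tool tilted forward and the closing line across the bar.

>>> {"method": "drive_tool", "body": {"increments": [[-1,0,-2,0,0,0,0],[-1.5,-3,-2,0,0,-0.12,0],[-1.5,-6.5,-1,0,0,-0.24,0],[-1,-10,0,0,0,-0.36,0],[-0.5,-13.5,1,0,0,-0.48,0],[0,-17,2,0,0,-0.6,0],[0.5,-20.5,3,0,0,-0.72,0],[1,-24,4,0,0,-0.84,0],[1.5,-27.5,5,0,0,-0.96,0],[2,-31,5,0,0,-1.08,0],[2.5,-34,5,0,0,-1.2,0],[2.7,-36,5,0,0,-1.32,0]]}}

```text
time: 9.3
tcp_pos: [0.3985, 0.0387, 0.2712]
orientation: [-0.0, 0.723, 0.691, 0.0]
contact_force: [-0.2, -0.5, 0.2]
gripper_width: 0.498
gripper_force: 0.0
```

```bash
cat > st.py <<'E'
import sys
from h import *
s=sensors.get_state();M=R.from_quat(np.roll(s["orientation"],-1)).as_matrix();print("q",np.round(s["joint_pos"],3));print(s["tcp_pos"],M.round(3).tolist())
# target: tilt deg (down from horizontal along lid x), target tcp
def tgt(p,tilt,yaw=np.radians(1.7)):
    t=np.radians(tilt);f=np.array([np.cos(yaw),np.sin(yaw),0]);z=f*np.cos(t)+np.array([0,0,-np.sin(t)])
    x=np.array([-np.sin(yaw),np.cos(yaw),0]);y=np.cross(z,x);T=np.c_[x,y,z]
    print("shift cm",(M.T@(np.array(p)-s["tcp_pos"])*100).round(2),"rotvec",R.from_matrix(M.T@T).as_rotvec().round(3))
H=np.array([.6945,.044,.110]);f=np.array([np.cos(.0297),np.sin(.0297),0])
def bar(th): return H+f*(-.23*np.cos(th)+.008*np.sin(th))+np.array([0,0,.23*np.sin(th)+.008*np.cos(th)])
E
python3 - <<'E'
from st import *
tgt([.40,.036,.26],50); 
E
```

```text
q [-1.840e-01 -5.500e-02  1.761e+00  1.000e-03  1.435e+00 -1.400e-01]
[0.39848908 0.03873335 0.27118287] [[0.045, 0.999, 0.0], [0.999, -0.045, 0.001], [0.001, 0.0, -1.0]]
shift cm [-0.27  0.16  1.12] rotvec [-0.698  0.025 -0.072]
```

>>> {"method": "drive_tool", "body": {"increments": [[-0.1,0,0.2,-0.12,0,-0.01,0],[-0.1,0,0.4,-0.24,0.01,-0.02,0],[-0.2,0.1,0.6,-0.36,0.01,-0.04,0],[-0.2,0.1,0.8,-0.48,0.02,-0.05,0],[-0.2,0.1,1,-0.6,0.02,-0.06,0],[-0.2,0.1,1.1,-0.698,0.025,-0.07,0],[-0.2,0.1,1.1,-0.698,0.025,-0.07,0],[-0.2,0.1,1.1,-0.698,0.025,-0.07,0],[-0.2,0.1,1.1,-0.698,0.025,-0.07,-0.15],[-0.2,0.1,1.1,-0.698,0.025,-0.07,-0.35]]}}

```text
time: 10.13
tcp_pos: [0.4014, 0.0336, 0.2618]
orientation: [0.24, 0.657, 0.672, 0.244]
contact_force: [0.7, 0.5, 0.4]
gripper_width: 0.403
gripper_force: 0.0
```

```bash
python3 - <<'E'
from st import *
z=M[:,2]
d=cam("wrist");save(d,"w3.png",sc=1.2)
B=np.array([.4645,.037,.118])
print("proj bar ends",proj(d,[B+[-.0018,.06,0],B,B+[.0018,-.06,0]])*1.2)
tgt(B+z*.015-z*.06,50);tgt(B+z*.015,50)
E
```

```text
q [-0.547 -0.558  2.301  0.481  0.842 -0.789]
[0.40140511 0.03355107 0.26179599] [[-0.021, 0.766, 0.643], [1.0, 0.017, 0.013], [-0.001, 0.643, -0.766]]
proj bar ends [[131.13290473 244.88163653]
 [208.02521325 247.96538592]
 [277.6626297  250.88874327]]
shift cm [ 0.23 -4.41 10.57] rotvec [ 0.     0.006 -0.006]
shift cm [ 0.23 -4.41 16.57] rotvec [ 0.     0.006 -0.006]
```

View pics/w3.png

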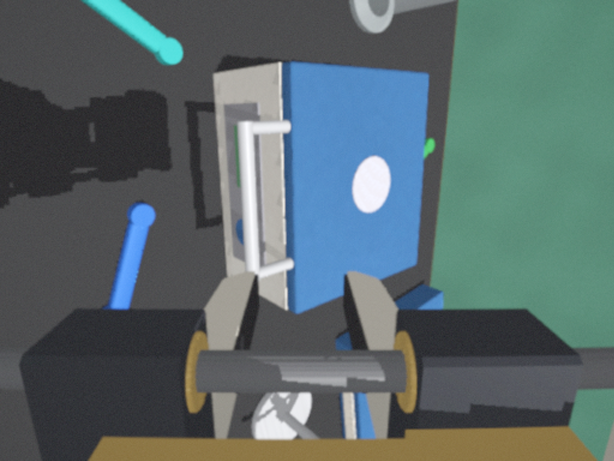

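The wrist view shows the bar from (102,206) to (231,211), between the planned positions, with both fingers square to it. I go straight in with a narrower opening.

>>> {"method": "drive_tool", "body": {"increments": [[0.3,-1.5,3,0,0,0,-0.4],[0.5,-3,6,0,0,0,-0.4],[0.5,-4.4,8.5,0,0,0,-0.4],[0.5,-4.4,10.5,0,0,0,-0.4],[0.5,-4.4,12,0,0,0,-0.4],[0.5,-4.4,13.5,0,0,0,-0.4],[0.5,-4.4,15,0,0,0,-0.4],[0.5,-4.4,16,0,0,0,-0.4],[0.5,-4.4,16.5,0,0,0,-0.4],[0.5,-4.4,16.5,0,0,0,-0.4]]}}

```text
time: 11.02
tcp_pos: [0.474, 0.0416, 0.1041]
orientation: [0.238, 0.657, 0.672, 0.244]
contact_force: [-0.4, 0.1, -0.1]
gripper_width: 0.3
gripper_force: 0.0
```

>>> {"method": "drive_tool", "body": {"increments": [[0,0,0,0,0,0,-0.6],[0,0,0,0,0,0,-1],[0,0,0,0,0,0,-1],[0,0,0,0,0,0,-1],[0,0,0,0,0,0,-1]]}}

```text
time: 11.43
tcp_pos: [0.4758, 0.0409, 0.1084]
orientation: [0.241, 0.656, 0.671, 0.247]
contact_force: [12.3, 3.6, -2.5]
gripper_width: 0.119
gripper_force: 30.0
```

```bash
python3 - <<'E'
from st import *
print(s["contact_force"],s["torque"],s["gripper_width"],s["gripper_force"])
b0=bar(0);off=M.T@(s["tcp_pos"]-b0);print("tcp in bar, tool axes mm",off*1000)
# rigid motion of the tool with the lid about measured-hinge (bar-relative)
ax=np.array([-np.sin(.0297),np.cos(.0297),0])
for a in np.arange(5,66,5):
    Q=R.from_rotvec(ax*np.radians(a)).as_matrix()
    p=H+Q@(s["tcp_pos"]-H);print(a,(M.T@(p-s["tcp_pos"])*100).round(2),R.from_matrix(M.T@Q@M).as_rotvec().round(3))
E
```

```text
q [-0.331 -0.016  2.474  1.525  0.227 -1.798]
[0.47577583 0.04089017 0.10843029] [[-0.023, 0.762, 0.648], [1.0, 0.018, 0.015], [0.0, 0.648, -0.762]]
[12.30359677  3.60636864 -2.50158626] [ 0.41628298 -1.00167609  0.40861413] 0.11924104603079644 30.004135966300964
tcp in bar, tool axes mm [ 3.46012804  2.37484344 14.58333866]
5 [ 0.    1.29 -1.41] [ 0.087 -0.    -0.   ]
10 [ 0.    2.69 -2.7 ] [ 0.175 -0.001 -0.001]
15 [ 0.    4.21 -3.86] [ 0.262 -0.001 -0.001]
20 [ 0.01  5.82 -4.89] [ 0.349 -0.002 -0.001]
25 [ 0.01  7.51 -5.77] [ 0.436 -0.002 -0.002]
30 [ 0.02  9.27 -6.5 ] [ 0.524 -0.003 -0.002]
35 [ 0.03 11.09 -7.07] [ 0.611 -0.003 -0.003]
40 [ 0.03 12.95 -7.49] [ 0.698 -0.003 -0.003]
45 [ 0.04 14.85 -7.74] [ 0.785 -0.004 -0.003]
50 [ 0.05 16.75 -7.82] [ 0.873 -0.004 -0.004]
55 [ 0.06 18.66 -7.74] [ 0.96  -0.005 -0.004]
60 [ 0.07 20.55 -7.49] [ 1.047 -0.005 -0.004]
65 [ 0.08 22.41 -7.08] [ 1.134 -0.006 -0.005]
```

>>> {"method": "drive_tool", "body": {"increments": [[0,0.4,-0.2,0,0,0,-1],[0,0.65,-0.5,0.017,0,0,-1],[0,0.9,-0.75,0.035,0,0,-1],[0,1.3,-1.15,0.06,0,0,-1],[0,1.7,-1.6,0.087,0,0,-1],[0,2.1,-2,0.115,0,0,-1],[0,2.6,-2.45,0.145,0,0,-1],[0,3.1,-2.9,0.175,0,0,-1],[0,3.1,-2.9,0.175,0,0,-1]]}}

```text
time: 12.18
tcp_pos: [0.4798, 0.0397, 0.1509]
orientation: [0.183, 0.675, 0.69, 0.185]
contact_force: [1.6, -6.3, -2.6]
gripper_width: 0.121
gripper_force: 29.8
```

```bash
cat >> st.py <<'E'
def lidang():
    b=s["tcp_pos"]-M@np.array([.0,.0,.0146]); H2=np.array([.6958,.044,.1115])
    v=b-H2; return np.degrees(np.arctan2(v[2],-v[:2]@f[:2])-np.arctan2(.008,.23)), np.hypot(v[2],v[:2]@f[:2])
print("F",np.round(s["contact_force"],1),"T",np.round(s["torque"],2),s["gripper_width"],"lid",lidang())
E
python3 st.py
```

```text
q [-0.256 -0.084  2.242  0.289  0.491 -0.5  ]
[0.4797705  0.03971035 0.15094927] [[-0.021, 0.864, 0.502], [1.0, 0.02, 0.007], [-0.004, 0.502, -0.865]]
F [ 1.6 -6.3 -2.6] T [-0.97  0.17 -0.63] 0.121234916020493 lid (np.float64(11.12932604806011), np.float64(0.22938359176544898))
```

```bash
cat > tab.py <<'E'
from st import *
import sys
H2=np.array([.6958,.044,.1115]);ax=np.array([-np.sin(.0297),np.cos(.0297),0])
for a in map(float,sys.argv[1:]):
    Q=R.from_rotvec(ax*np.radians(a)).as_matrix();p=H2+Q@(s["tcp_pos"]-H2)
    print(a,(M.T@(p-s["tcp_pos"])*100).round(2),R.from_matrix(M.T@Q@M).as_rotvec().round(3))
E
python3 tab.py 2 5 8 11 14 17 20 23 26 29 32 35
```

```text
q [-0.256 -0.084  2.242  0.289  0.491 -0.5  ]
[0.4797705  0.03971035 0.15094927] [[-0.021, 0.864, 0.502], [1.0, 0.02, 0.007], [-0.004, 0.502, -0.865]]
F [ 1.6 -6.3 -2.6] T [-0.97  0.17 -0.63] 0.121234916020493 lid (np.float64(11.12932604806011), np.float64(0.22938359176544898))
2.0 [-0.    0.51 -0.57] [ 0.035 -0.    -0.   ]
5.0 [-0.    1.31 -1.4 ] [ 0.087 -0.001 -0.001]
8.0 [-0.    2.15 -2.19] [ 0.14  -0.001 -0.001]
11.0 [-0.    3.03 -2.92] [ 0.192 -0.001 -0.001]
14.0 [-0.    3.95 -3.62] [ 0.244 -0.001 -0.002]
17.0 [-0.    4.9  -4.26] [ 0.297 -0.002 -0.002]
20.0 [-0.    5.89 -4.85] [ 0.349 -0.002 -0.003]
23.0 [-0.    6.9  -5.39] [ 0.401 -0.002 -0.003]
26.0 [ 0.    7.94 -5.88] [ 0.454 -0.003 -0.003]
29.0 [ 0.    9.01 -6.31] [ 0.506 -0.003 -0.004]
32.0 [ 1.00e-02  1.01e+01 -6.68e+00] [ 0.558 -0.003 -0.004]
35.0 [ 1.00e-02  1.12e+01 -7.00e+00] [ 0.611 -0.004 -0.005]
```

>>> {"method": "drive_tool", "body": {"increments": [[0,0.5,-0.57,0.035,0,0,-1],[0,1.3,-1.4,0.087,0,0,-1],[0,2.15,-2.2,0.14,0,0,-1],[0,3.05,-2.9,0.192,0,0,-1],[0,3.95,-3.6,0.244,0,0,-1],[0,4.9,-4.25,0.297,0,0,-1],[0,5.9,-4.85,0.349,0,0,-1],[0,6.9,-5.4,0.401,0,0,-1],[0,7.95,-5.9,0.454,0,0,-1],[0,9,-6.3,0.506,0,0,-1],[0,10.1,-6.7,0.558,0,0,-1],[0,10.1,-6.7,0.558,0,0,-1]]}}

```text
time: 13.18
tcp_pos: [0.5318, 0.0412, 0.2575]
orientation: [-0.013, 0.7, 0.714, -0.015]
contact_force: [-7.8, -1.2, 5.1]
gripper_width: 0.119
gripper_force: 29.8
```

```bash
python3 tab.py 3 6 9 12 14 16 18 20 22
```

```text
q [-0.127  0.232  1.476 -0.008  1.472 -0.146]
[0.53176831 0.04121433 0.2574579 ] [[-0.02, 0.999, -0.039], [1.0, 0.02, -0.003], [-0.002, -0.039, -0.999]]
F [-7.8 -1.2  5.1] T [-0.22  1.41  0.02] 0.11905206553835826 lid (np.float64(42.49084748742333), np.float64(0.22912433247511116))
3.0 [ 0.01  0.75 -0.87] [ 0.052 -0.001 -0.   ]
6.0 [ 0.01  1.55 -1.7 ] [ 0.105 -0.001 -0.   ]
9.0 [ 0.02  2.39 -2.48] [ 0.157 -0.002 -0.   ]
12.0 [ 0.03  3.27 -3.22] [ 0.209 -0.002 -0.   ]
14.0 [ 0.03  3.88 -3.69] [ 0.244 -0.002 -0.   ]
16.0 [ 0.04  4.5  -4.14] [ 0.279 -0.003 -0.   ]
18.0 [ 0.04  5.14 -4.56] [ 0.314 -0.003 -0.   ]
20.0 [ 0.05  5.79 -4.96] [ 0.349 -0.003 -0.001]
22.0 [ 0.05  6.46 -5.34] [ 0.384 -0.004 -0.001]
```

>>> {"method": "drive_tool", "body": {"increments": [[0,0.75,-0.87,0.052,0,0,-1],[0,1.55,-1.7,0.105,0,0,-1],[0,2.4,-2.5,0.157,0,0,-1],[0,3.25,-3.2,0.209,0,0,-1],[0,3.9,-3.7,0.244,0,0,-1],[0,4.5,-4.15,0.279,0,0,-1],[0,5.15,-4.55,0.314,0,0,-1],[0,5.8,-4.95,0.349,0,0,-1],[0,5.8,-4.95,0.349,0,0,-1],[0,5.8,-4.95,0.349,0,0,-1],[0,5.8,-4.95,0.349,0,0,-1]]}}

```text
time: 14.1
tcp_pos: [0.5902, 0.0433, 0.3045]
orientation: [-0.134, 0.687, 0.701, -0.137]
contact_force: [-2.4, 2.0, 4.7]
gripper_width: 0.12
gripper_force: 30.0
```

```bash
python3 tab.py -2 -4 -6 -8 -10 -12 -13; python3 - <<'E'
from h import *
d=cam("side");save(d,"s2.png",(90,380,140,400),2)
E
```

```text
q [-0.089  0.577  0.911 -0.047  2.035 -0.122]
[0.59023721 0.04333233 0.30446594] [[-0.02, 0.927, -0.376], [1.0, 0.019, -0.009], [-0.001, -0.376, -0.927]]
F [-2.4  2.   4.7] T [ 0.29  0.73 -0.04] 0.11989046619134376 lid (np.float64(62.156764240003845), np.float64(0.22945870270879687))
-2.0 [-0.01 -0.48  0.6 ] [-0.035  0.    -0.   ]
-4.0 [-0.01 -0.93  1.22] [-0.07   0.001 -0.   ]
-6.0 [-0.02 -1.36  1.86] [-0.105  0.001 -0.   ]
-8.0 [-0.02 -1.77  2.51] [-0.14   0.001 -0.   ]
-10.0 [-0.03 -2.16  3.17] [-0.175  0.002 -0.   ]
-12.0 [-0.03 -2.52  3.84] [-0.209  0.002 -0.001]
-13.0 [-0.03 -2.69  4.19] [-0.227  0.002 -0.001]
```

View pics/s2.png

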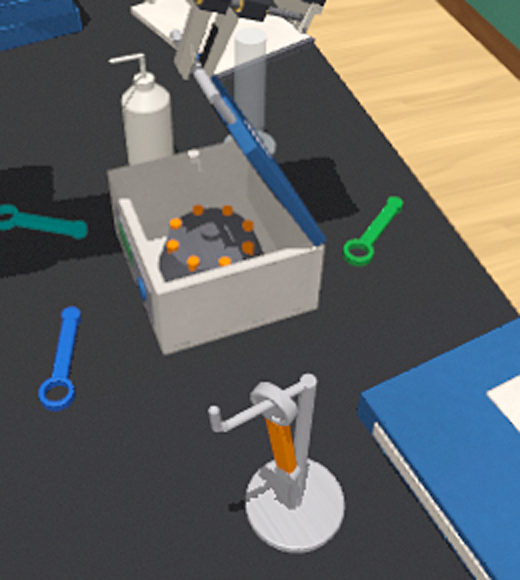

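The lid stands at about 62°, just past its balance point, and the wrench still hangs with both bystanders untouched. I ease it back to about 50°.

>>> {"method": "drive_tool", "body": {"increments": [[0,-0.25,0.3,-0.017,0,0,-1],[0,-0.5,0.6,-0.035,0,0,-1],[0,-0.95,1.2,-0.07,0,0,-1],[0,-1.35,1.85,-0.105,0,0,-1],[0,-1.75,2.5,-0.14,0,0,-1],[0,-2.15,3.15,-0.175,0,0,-1],[0,-2.35,3.5,-0.192,0,0,-1],[0,-2.5,3.85,-0.21,0,0,-1],[0,-2.55,3.95,-0.214,0,0,-1],[0,-2.55,3.95,-0.214,0,0,-1],[0,-2.55,3.95,-0.214,0,0,-1],[0,-2.55,3.95,-0.214,0,0,-1]]}}

```text
time: 15.15
tcp_pos: [0.5515, 0.0417, 0.2772]
orientation: [-0.06, 0.697, 0.712, -0.062]
contact_force: [-8.0, -1.7, 6.5]
gripper_width: 0.117
gripper_force: 30.0
```

```bash
python3 st.py; python3 - <<'E'
from st import *
# image check of the angle: project bar/edge model onto the blue mask of the side view
d=cam("side");h=cv2.cvtColor(d["pixels"],cv2.COLOR_RGB2HSV)
m=((h[...,0]>100)&(h[...,0]<116)&(h[...,1]>120)).astype(np.uint8)
H2=np.array([.6958,.044,.1115]);l=np.array([-f[1],f[0],0]);best=[]
win=np.zeros_like(m);win[90:230,235:310]=1
for a in np.arange(42,60,1.):
    t=np.radians(a);x=f*np.cos(t)-np.array([0,0,np.sin(t)]);z=f*np.sin(t)+np.array([0,0,np.cos(t)])
    P=[H2-x*u+l*v+z*w for u in(0,.19) for v in(-.11,.11) for w in(0,.016)]
    hull=cv2.convexHull(proj(d,P)[:,::-1].astype(np.float32)).astype(np.int32);k=np.zeros_like(m);cv2.fillConvexPoly(k,hull,1)
    k*=win;mm=m*win;best.append(((k&mm).sum()/(k|mm).sum(),a))
print([(round(float(i),3),float(a)) for i,a in sorted(best)[::-1][:5]])
E
```

```text
q [-0.11   0.352  1.277 -0.024  1.684 -0.131]
[0.55154894 0.04169196 0.27723919] [[-0.02, 0.985, -0.172], [1.0, 0.02, -0.005], [-0.002, -0.172, -0.985]]
F [-8.  -1.7  6.5] T [-0.28  1.47  0.13] 0.11668608388208142 lid (np.float64(49.806346331055245), np.float64(0.2292102490816486))
q [-0.11   0.352  1.277 -0.024  1.684 -0.131]
[0.55154894 0.04169196 0.27723919] [[-0.02, 0.985, -0.172], [1.0, 0.02, -0.005], [-0.002, -0.172, -0.985]]
F [-8.  -1.7  6.5] T [-0.28  1.47  0.13] 0.11668608388208142 lid (np.float64(49.806346331055245), np.float64(0.2292102490816486))
[(0.818, 51.0), (0.807, 52.0), (0.805, 50.0), (0.791, 49.0), (0.778, 53.0)]
```

```bash
python3 -c "
from plant import ticket,sensors
import numpy as np
print(np.abs(sensors.get_state()['qvel']).max());print(ticket.finish_job())"
```

```text
0.004174577274563496
the job is handed in; nothing more can be done
None
```

The wrench hangs by its eye on the hook; the lid was raised to about 62°, eased back, and handed in still held steady at about 50°, some 7° short of balance, at about 15 s on the clock with the bystanders untouched.

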